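Sweep the vials into the transfer frame and hook its gate shut

ROBOT

A 7-joint arm with a two-finger parallel gripper is mounted at the origin on a cart in front of the work surface, level with it; the furniture and walls round the work are solid. World frame = base frame: x ahead of the robot, y to its left, z up, the work surface at z = 0. Lengths are in m, angles in rad, forces in N, time in s.
With the tool pointing down it reaches from about 0.4 to 0.875 m from the base axis. Payload 19.3 kg.
Tool frame: the origin (TCP) lies on the mounting face of the last link; the fingertips stand 173 mm ahead of it and the grasp point (between the pads) lies 155 mm ahead of it (bot.grip_point_offset is the distance from the TCP to the grasp point, in m); z points along the fingers, y is the line along which they close (so a half turn about z gives the same grasp; the last joint's range is limited). The gripper opens to 85 mm and grips with 20 to 120 N. Pads are 22 mm wide; open, the fingers measure 114 mm over their backs; the gripper's body (76 mm by 85 mm) begins 54 mm behind the grasp point. The pads swing forward as they close: fully open they stand 13 mm farther back than shut.
Start: joints at [1.129, 0.521, -0.036, 1.599, 0.021, 1.021, -0.113], TCP at [0.227, -0.582, 0.405] pointing down, gripper open.
Joint ranges: [-2.91, 2.91], [-0.3, 2.13], [-1.5, 1.42], [0.17, 2.43], [-1.26, 4.41], [0.16, 1.93], [-2.52, 2.52]. Speed limits (rad/s): [1.89, 1.89, 2.39, 2.39, 3.01, 3.01, 3.01].

INTERFACE

Orientations are given as [roll, pitch, yaw] about the fixed x, y, z axes, in that order (R = Rz(yaw) Ry(pitch) Rx(roll)).
In Python, from workcell import bot gives the robot as it stands.
- The arm moves only by the tool arm_command, never from a script. Its argument "deltas" is a list of rows, each a list of 3 entries, a list of its own where there are three numbers: the shift along the tool's x, y, z in cm, then the turn, a rotation vector about the tool's x, y, z in rad, then the finger opening in cm, from 0 to 8.54. In form: [[[tx, ty, tz], [rx, ry, rz], claw], ...]. A call has 1 to 20 rows; each row shifts and turns the commanded pose from where the row before left it, along the tool's axes as they then stand; what a row does not reach is not made up. A row lasts 1/10 s, in which the tool goes at most 50 mm and 8.59 degrees, less where a joint would pass 70% of its speed; a pose out of reach is approached as far as the arm can. A call with a gripper value outside its range is refused whole. The fingers move at their own pace and stop on an object; "newtons" is the grip in N (left out, the last holds). Time passes only in rows, so rows that do not move let the fingers close. It gives the time, the measured TCP pose, the force, the opening and the grip force at its end, in the units of the state.
- bot.observe(): the state, without advancing time (a new reading comes with each control period).
- bot.grab_frame(name): name is "side" or "top" or "wrist"; returns a dict with "frame" (400x640x3 uint8, red, green, blue), "K" (3x3 intrinsics, pixels), "rvec" (rotation vector, rad) and "tvec" (3), from world to camera coordinates, as OpenCV has them; the wrist camera has in their place "T_tool_cam" (4x4, takes a point from camera to tool coordinates, whose origin is the TCP and whose axes are the flange's). Camera axes: x right, y down, z forward; pixel columns grow to the right and rows downward; lengths in m; the calibration is good to about 2 mm. A picture is of the moment at which its call begins: read the wrist's pose just before it. There is no depth.
- bot.job_done(): hands the job in; it is judged then, once.
Trained networks look in a picture, given as the dict that the camera call returned (one of the last four; its "shot" number tells which), for a name from the list of things; names that differ only in an ending like _2 or _b are one class to them, and where a whole thing is asked for, a point or a joint stands for the part that bears it (a point fixed in the world has none). Each returns a list of dicts, best first, with "p" (0 to 1); they miss things now and then, are a little off and sometimes report something else, mostly with a low value. They report only what shows in the picture. A call takes as long as a camera call.
- bot.find_in(name, picture): "rect" ([left, top, width, height] in pixels, round what is visible of it).
- bot.mark_of(name, picture): "at" ([column, row] in pixels: a listed point, or the origin of a listed thing).
The state is a dict: "clock": time; "qpos": joint angles; "qd": joint speeds; "joint_efforts": joint torques, N m; "position": TCP position; "tool_rot": TCP orientation; "force": force on the tool from outside, world axes, zero at the start; "moment": the same for the moment, N m; "grip_width": finger opening in m; "finger_force": force on a finger pad.
Only numpy, scipy, OpenCV 4.12 (cv2) and the standard library are available. Lean on these libraries where they do the work, as an engineer would, in place of code of your own. Each camera call takes 0.05 s, during which the arm holds its last target. There are 200 camera calls.

TASK

Use the loose gate rail as a straightedge to push all six vials, standing, from the bench into the open steel frame, then close the frame with it: bring its two hook tabs through the slots beside the mouth and lower it until it stands on the bench with the hooks engaged, and let go. Do not touch the vials with the gripper or arm, do not lift or tip any over, and leave the film carton, tube rack and beaker where they are.

Things in the scene. Friction and masses are not known exactly. Their poses are not given: they have to be found in the camera images.
- frame: bottomless three-sided stainless frame fixed to the bench, open toward the robot. Origin: bench level, middle of its mouth, on the front face of its two flanges; x into the frame, y left, z up. Inside: y -78 to 78 mm, x 0 to 81 mm, floor is the bench (no sill). Walls 3 mm thick, 45 mm high, flanges 60 mm. Vial centres start at x -105 to -26 mm, |y| < 53 mm. Hold-down nuts outside the walls
- slot_left (a point): centre of the through slot in the left flange, on its front face: (0, 92, 41) mm in the frame. Each flange is an upright plate 4 mm thick (x 0 to 4), |y| 81 to 102 mm; its slot is 12 mm wide (|y| 86 to 98) and 22 mm high (z 30 to 52)
- slot_right (a point): the same in the right flange: (0, -92, 41) mm in the frame
- gate: loose steel gate rail, 0.3 to 0.45 kg, stands by itself at one side of the work. Origin: bench level, below the middle of its front face; x forward (pushing and hooking direction), y left, z up. Flat front plate: y -100 to 100 mm, x -6 to 0, 44 mm high; foot behind it to x = -50 mm, |y| < 75, 4 mm thick. Hooked shut, its origin lies at x 0 to -4 mm, y within 3, z 0 in the frame's frame
- gate_grip (a point): point to take the gate by, (-28, 0, 66) mm in its frame, in the black grip block behind the plate: 14 mm (x) by 24 mm (y), height 42 to 86 mm (stem below it)
- hook_left (a point): root of the gate's left hook, (0, 92, 34.5) mm in its frame: a tab 6 mm wide (y) and 6 mm high, x 0 to 12 mm, with a lip at its end (x 8 to 12) that hangs down to z 23.5. With the gate raised level 7 to 14 mm (best 10) off the bench the hooks pass through the slots; lowered there, the lips catch behind the flanges
- hook_right (a point): the same for the right hook: (0, -92, 34.5) mm in the gate's frame
- vial_1: upright screw-cap glass vial with a white cap and an amber filling, 27 mm diameter, 72 mm tall, 40 g; origin at the centre of its underside, z up its axis, with a coloured stripe round its label
- vial_2: upright screw-cap glass vial with a white cap and an amber filling, 27 mm diameter, 72 mm tall, 40 g; origin at the centre of its underside, z up its axis, with a coloured stripe round its label
- vial_3: upright screw-cap glass vial with a white cap and an amber filling, 27 mm diameter, 72 mm tall, 40 g; origin at the centre of its underside, z up its axis, with a coloured stripe round its label
- vial_4: upright screw-cap glass vial with a white cap and an amber filling, 27 mm diameter, 72 mm tall, 40 g; origin at the centre of its underside, z up its axis, with a coloured stripe round its label
- vial_5: upright screw-cap glass vial with a white cap and an amber filling, 27 mm diameter, 72 mm tall, 40 g; origin at the centre of its underside, z up its axis, with a coloured stripe round its label
- vial_6: upright screw-cap glass vial with a white cap and an amber filling, 27 mm diameter, 72 mm tall, 40 g; origin at the centre of its underside, z up its axis, with a coloured stripe round its label
- film_box: white and green carton, 60 x 115 x 58 mm, bystander at the other side of the work from the gate; origin at the centre of its underside
- tube_rack: blue tube rack with small capped tubes, 66 x 152 x 66 mm, bystander to the far right; origin at the centre of its underside
- beaker: empty glass beaker, 54 x 58 x 70 mm, bystander to the far left; origin at the centre of its underside

How it is judged:
By the outcome, as a careful person would: the job done as asked, in the order asked, and still so for the second after the job is handed in, with the robot touching nothing.
It also fails if it takes over 51 s, if anything falls off the work surface, if the arm or the gripper's body presses on something with over 40 N, if the wrist force passes 120 N, or if a joint passes its speed limit or range.

## Working session

There is one attempt and no reset: what is moved stays moved. The work goes in short steps, Python scripts to look and compute and a tool call to move; the robot and the scene stay as the last step left them, time stands still between calls to the robot, and variables do not carry over. Pictures are saved under pics/ and viewed, at most 13 in all, crops included, and the job is handed in when it is done.

Besides the shell and the picture viewer there is one more tool, called in YAML: its name, and indented under it one key for each argument. arm_command: Moves the arm, as the interface text tells. Its arguments: {"type":"object","properties":{"deltas":{"type":"array","items":{"type":"array"}},"newtons":{"type":"number"}},"required":["deltas"]}

```bash
mkdir -p pics
cat > h.py <<'E'
import numpy as np,cv2
from workcell import bot
from scipy.spatial.transform import Rotation as R
def cam(p):
    if "rvec" in p:
        Rm=cv2.Rodrigues(np.array(p["rvec"],float))[0];t=np.array(p["tvec"],float).ravel()
        return np.array(p["K"]),Rm,t
    s=p["st"];T=np.eye(4);T[:3,:3]=R.from_euler('xyz',s["tool_rot"]).as_matrix();T[:3,3]=s["position"]
    W=np.linalg.inv(T@np.array(p["T_tool_cam"]));return np.array(p["K"]),W[:3,:3],W[:3,3]
def grab(n):
    s=bot.observe();p=bot.grab_frame(n)
    return p,(dict(p,st=s) if n=="wrist" else p)
def toplane(p,uv,z):
    K,Rm,t=cam(p);c=-Rm.T@t;d=Rm.T@np.linalg.inv(K)@np.array([uv[0],uv[1],1.]);return (c+d*(z-c[2])/d[2])[:3]
def proj(p,X):
    K,Rm,t=cam(p);x=K@(Rm@np.array(X,float)+t);return x[:2]/x[2]
def save(p,n): cv2.imwrite("pics/"+n,cv2.cvtColor(p["frame"],cv2.COLOR_RGB2BGR))
E
python3 - <<'E'
from h import *
s=bot.observe();print({k:np.round(s[k],3) for k in("clock","position","tool_rot","grip_width")},bot.grip_point_offset)
Z=dict(frame=0,slot_left=.041,slot_right=.041,gate=0,gate_grip=.066,hook_left=.0345,hook_right=.0345,vial_1=0,film_box=0,tube_rack=0,beaker=0)
for c in("top","side"):
    a,p=grab(c);save(p,c+"0.png");K,Rm,t=cam(p);print(c,np.round(-Rm.T@t,3))
    for n,z in Z.items():
        for d in bot.mark_of(n,a)[:7]:
            if d["p"]>.2: print(n,round(d["p"],2),np.round(d["at"]),np.round(toplane(p,d["at"],z)[:2],4))
E
```

```text
{'clock': np.float64(0.0), 'position': array([ 0.227, -0.582,  0.404]), 'tool_rot': array([-3.141,  0.   ,  0.372]), 'grip_width': np.float64(0.085)} 0.1547
top [ 0.491 -0.03   1.137]
slot_left 0.73 [292. 200.] [0.6268 0.0299]
slot_right 0.89 [356. 204.] [ 0.6164 -0.1579]
gate 0.57 [204. 239.] [0.5117 0.2925]
gate_grip 0.75 [197. 246.] [0.4932 0.293 ]
gate_grip 0.73 [407. 249.] [ 0.4839 -0.2987]
hook_left 0.79 [167. 247.] [0.4879 0.3872]
hook_right 0.96 [228. 223.] [0.5582 0.2151]
vial_1 0.48 [335. 214.] [ 0.5876 -0.0984]
vial_1 0.47 [324. 211.] [ 0.5979 -0.0655]
vial_1 0.44 [303. 233.] [ 0.5313 -0.0039]
vial_1 0.39 [309. 209.] [ 0.6029 -0.0207]
vial_1 0.39 [323. 231.] [ 0.5377 -0.0631]
vial_1 0.38 [335. 232.] [ 0.5357 -0.0995]
film_box 0.78 [406. 249.] [ 0.4835 -0.3141]
tube_rack 0.74 [405. 165.] [ 0.7403 -0.3166]
tube_rack 0.51 [309. 208.] [ 0.6062 -0.0201]
beaker 0.76 [231. 175.] [0.706 0.218]
side [0.491 0.906 0.725]
frame 0.6 [315. 201.] [ 0.6347 -0.0721]
slot_left 0.76 [307. 210.] [0.643 0.024]
slot_right 0.85 [320. 172.] [ 0.6305 -0.1688]
gate 0.46 [362. 280.] [0.4849 0.2226]
gate 0.23 [366. 159.] [ 0.4898 -0.3309]
gate_grip 0.55 [359. 281.] [0.4899 0.289 ]
hook_left 0.51 [306. 213.] [0.6424 0.031 ]
hook_right 0.97 [335. 265.] [0.5479 0.2161]
vial_1 0.72 [330. 197.] [ 0.5902 -0.0987]
vial_1 0.64 [345. 208.] [ 0.5439 -0.0498]
vial_1 0.53 [322. 214.] [ 0.6042 -0.012 ]
vial_1 0.45 [349. 196.] [ 0.5361 -0.109 ]
film_box 0.62 [368. 157.] [ 0.4866 -0.3483]
tube_rack 0.83 [293. 160.] [ 0.7395 -0.3041]
beaker 0.58 [270. 269.] [0.7046 0.2135]
```

Run:
```python
import cv2
a=cv2.imread("pics/top0.png")[130:310,130:450];cv2.imwrite("pics/t1.png",cv2.resize(a,None,fx=2.5,fy=2.5,interpolation=cv2.INTER_CUBIC))
a=cv2.imread("pics/side0.png")[130:320,200:440];cv2.imwrite("pics/s1.png",cv2.resize(a,None,fx=3,fy=3,interpolation=cv2.INTER_CUBIC))
```

```text
(no output)
```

View pics/t1.png

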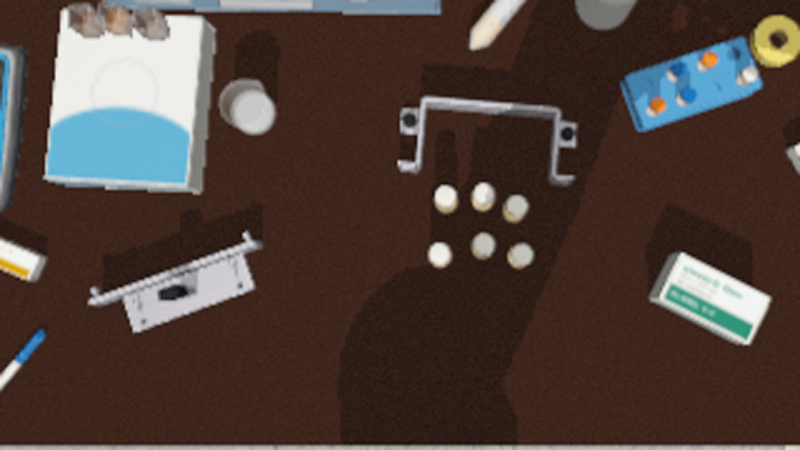

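View pics/s1.png

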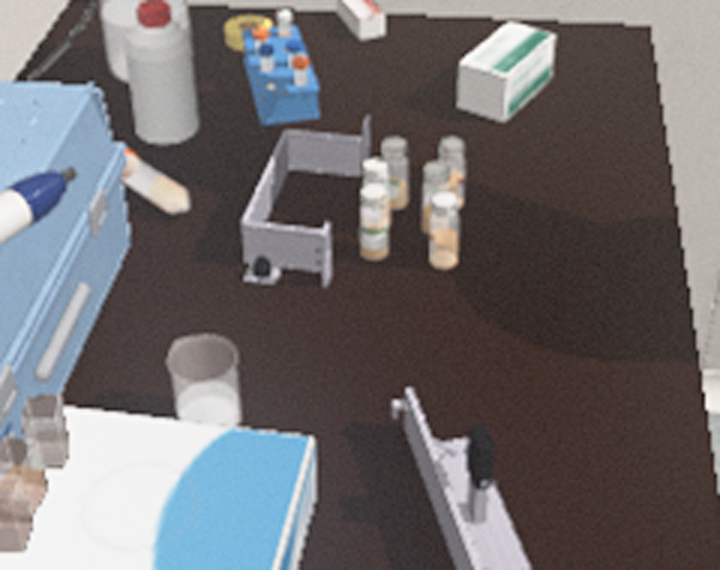

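The top view shows the gate at left, yawed about +0.39, with its hooks near crop pixels (95,297) and (255,240). The frame mouth is at (407–567, 165–180), and six vials stand in two rows of three in front of it. I'll look at the frame with the wrist camera on the way to the gate.

```bash
cat >> h.py <<'E'
def go(P,yaw,n,s=None):
    "print per-row tool delta to reach grasp-independent TCP P, yaw with tool down in n rows"
    s=s or bot.observe();R0=R.from_euler('xyz',s["tool_rot"]);Rt=R.from_euler('xyz',[np.pi,0,yaw])
    d=R0.inv().apply(np.array(P)-s["position"])*100;w=(R0.inv()*Rt).as_rotvec()
    print("total cm",np.round(d,2),"rot",np.round(w,4),"per row",np.round(d/n,3),np.round(w/n,4))
E
python3 - <<'E'
from h import *
a,p=grab("wrist");print(np.round(p["T_tool_cam"],3),np.round(p["K"]))
go([.45,-.08,.44],.372,14)
E
```

```text
[[-0.    -0.953 -0.302  0.078]
 [ 1.    -0.    -0.001  0.001]
 [ 0.001 -0.302  0.953  0.031]
 [ 0.     0.     0.     1.   ]] [[289.   0. 322.]
 [  0. 289. 199.]
 [  0.   0.   1.]]
total cm [ 39.02 -38.7   -3.53] rot [-0.0001 -0.     -0.0003] per row [ 2.787 -2.764 -0.252] [-0. -0. -0.]
```

arm_command:
  deltas:
    - [[3,-2.6,-0.25],[0,0,-0.027],8.5]
    - [[3,-2.6,-0.25],[0,0,-0.027],8.5]
    - [[3,-2.6,-0.25],[0,0,-0.027],8.5]
    - [[3,-2.6,-0.25],[0,0,-0.027],8.5]
    - [[3,-2.6,-0.25],[0,0,-0.027],6]
    - [[3,-2.6,-0.25],[0,0,-0.027],6]
    - [[3,-2.6,-0.25],[0,0,-0.027],6]
    - [[3,-2.6,-0.25],[0,0,-0.027],6]
    - [[3,-2.6,-0.25],[0,0,-0.027],6]
    - [[3,-2.6,-0.25],[0,0,-0.027],6]
    - [[3,-2.6,-0.25],[0,0,-0.027],6]
    - [[3,-2.6,-0.25],[0,0,-0.027],6]
    - [[3,-2.6,-0.25],[0,0,-0.027],6]
    - [[3,-2.6,-0.25],[0,0,-0.027],6]
    - [[0,0,0],[0,0,0],6]
    - [[0,0,0],[0,0,0],6]

```text
clock: 2.85
position: [0.3953, -0.0557, 0.4399]
tool_rot: [3.141, -0.0, 0.751]
force: [-0.6, -0.2, 0.2]
grip_width: 0.0601
finger_force: 0.0
```

arm_command:
  deltas:
    - [[2.4,2.3,0],[0,0,0],6]
    - [[2.4,2.3,0],[0,0,0],6]
    - [[2.4,2.3,0],[0,0,0],6]
    - [[0,0,0],[0,0,0.09],6]
    - [[0,0,0],[0,0,0.09],6]
    - [[0,0,0],[0,0,0.09],6]
    - [[0,0,0],[0,0,0.095],6]
    - [[0,0,0],[0,0,0],6]
    - [[0,0,0],[0,0,0],6]

```text
clock: 3.75
position: [0.4949, -0.0582, 0.4396]
tool_rot: [3.141, 0.0, 0.386]
force: [0.4, 0.2, -0.7]
grip_width: 0.0598
finger_force: 0.0
```

Run:
```python
from h import *
s=bot.observe();print(s["position"],s["tool_rot"],s["clock"])
Z=dict(frame=0,slot_left=.041,slot_right=.041,vial_1=0)
a,p=grab("wrist");save(p,"w1.png")
import pickle;pickle.dump(p,open("w1.pkl","wb"))
for n,z in Z.items():
        for d in bot.mark_of(n,a)[:7]:
            if d["p"]>.2: print(n,round(d["p"],2),np.round(d["at"],1),np.round(toplane(p,d["at"],z)[:2],4))
go([.493,.293,.40],.386,10)
```

```text
[ 0.4949334  -0.0582339   0.43960485] [3.14146068e+00 3.15530189e-04 3.86453216e-01] 3.75
slot_left 0.89 [295.2  23.9] [0.6387 0.0323]
slot_right 0.85 [436.1 103.7] [ 0.6233 -0.155 ]
vial_1 0.89 [376.1 113. ] [ 0.5883 -0.0996]
vial_1 0.78 [337.2 127.7] [ 0.5507 -0.0584]
vial_1 0.76 [352.7  86.1] [ 0.6075 -0.0564]
vial_1 0.7 [358.9 149.6] [ 0.5346 -0.0983]
vial_1 0.58 [298.1 123.4] [ 0.5358 -0.0066]
vial_1 0.57 [321.8  80.8] [ 0.5982 -0.0162]
total cm [ 13.01 -32.57   3.97] rot [-0.      0.0001 -0.0005] per row [ 1.301 -3.257  0.397] [-0.  0. -0.]
```

View pics/w1.png

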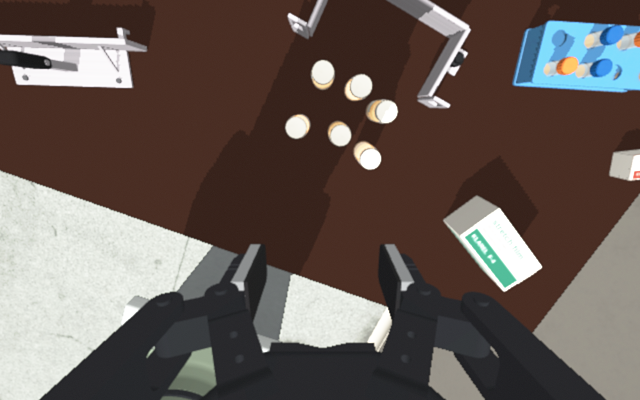

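The wrist picture shows the vials clear of the frame, which is at upper right with slots near (295,24) and (436,104). The gate is at upper left. I'll move over to it.

arm_command:
  deltas:
    - [[0.5,-3.26,0.6],[0,0,0],6]
    - [[0.5,-3.26,0.6],[0,0,0],6]
    - [[0.5,-3.26,0.6],[0,0,0],6]
    - [[0.5,-3.26,0.6],[0,0,0],6]
    - [[0.5,-3.26,0.6],[0,0,0],6]
    - [[0.5,-3.26,0.6],[0,0,0],6]
    - [[0.5,-3.26,0.6],[0,0,0],6]
    - [[0.5,-3.26,0.6],[0,0,0],6]
    - [[0.5,-3.26,0.6],[0,0,0],6]
    - [[0.5,-3.26,0.6],[0,0,0],6]
    - [[0,0,0],[0,0,0],6]
    - [[0,0,0],[0,0,0],6]

```text
clock: 5.2
position: [0.4188, 0.2639, 0.3795]
tool_rot: [3.142, 0.0, 0.387]
force: [0.5, 0.3, -0.0]
grip_width: 0.0601
finger_force: 0.0
```

Run:
```python
from h import *
s=bot.observe();print(s["position"],s["tool_rot"],s["clock"])
Z=dict(gate=0,gate_grip=.066,hook_left=.0345,hook_right=.0345)
a,p=grab("wrist");save(p,"w2.png");W={}
for n,z in Z.items():
        for d in bot.mark_of(n,a)[:2]:
            if d["p"]>.2: X=toplane(p,d["at"],z);W.setdefault(n,X);print(n,round(d["p"],2),np.round(d["at"],1),np.round(X[:2],4))
d=W["hook_left"]-W["hook_right"];yaw=np.arctan2(-d[0],d[1]);m=(W["hook_left"]+W["hook_right"])/2
g=m+[-.028*np.cos(yaw),-.028*np.sin(yaw),0];print(yaw,np.hypot(*d[:2]),"grip from hooks",g)
```

```text
[0.41877122 0.26386366 0.37950896] [3.14158234e+00 4.82914626e-04 3.86730428e-01] 5.2
gate 0.59 [324.6  82.1] [0.5174 0.3006]
gate_grip 0.57 [328.1 109.7] [0.4915 0.287 ]
hook_left 0.9 [235.8  75.1] [0.4873 0.3847]
hook_right 0.94 [419.1  82.2] [0.5506 0.2114]
0.35036266445257414 0.18452711555463305 grip from hooks [0.49266087 0.28847848 0.0345    ]
```

View pics/w2.png

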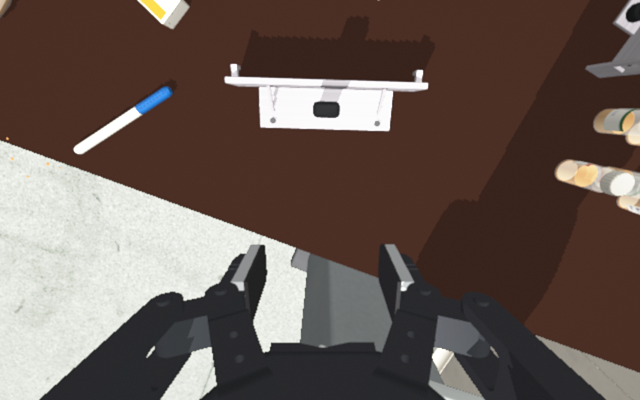

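The gate is centred in view, with its hooks at (236,75) and (419,82) and the grip block at (328,110). I'll align with it, descend and grip.

```bash
python3 -c "
from h import *
go([.492,.288,.221],.350,6)"
```

```text
total cm [ 7.68  0.36 15.89] rot [ 0.0003 -0.0003  0.0335] per row [1.28  0.061 2.648] [ 0.     -0.      0.0056]
```

arm_command:
  deltas:
    - [[2,0.1,1.5],[0,0,0],6]
    - [[2,0.1,1.5],[0,0,0],6]
    - [[2,0.1,1.5],[0,0,0],6]
    - [[1.68,0.06,1.5],[0,0,0],6]
    - [[0,0,0],[0,0,0.036],6]
    - [[0,0,2],[0,0,0],6]
    - [[0,0,2],[0,0,0],6]
    - [[0,0,2],[0,0,0],6]
    - [[0,0,2],[0,0,0],6]
    - [[0,0,1.9],[0,0,0],6]
    - [[0,0,0],[0,0,0],5]
    - [[0,0,0],[0,0,0],4]
  newtons: 30

```text
clock: 6.65
position: [0.4917, 0.2887, 0.2211]
tool_rot: [3.142, 0.0, 0.348]
force: [0.4, -0.4, 1.0]
grip_width: 0.0401
finger_force: 0.0
```

arm_command:
  deltas:
    - [[0,0,0],[0,0,0],3]
    - [[0,0,0],[0,0,0],2.6]
    - [[0,0,0],[0,0,0],2]
    - [[0,0,0],[0,0,0],2]
    - [[0,0,0],[0,0,0],1.8]
    - [[0,0,0],[0,0,0],1.8]
  newtons: 80

```text
clock: 7.25
position: [0.4918, 0.2892, 0.2219]
tool_rot: [-3.141, -0.002, 0.349]
force: [-2.4, -1.5, 10.5]
grip_width: 0.0234
finger_force: 78.5
```

Run:
```python
from h import *
s=bot.observe();print(s["position"],s["tool_rot"],s["clock"])
Z=dict(gate=0,gate_grip=.066,hook_left=.0345,hook_right=.0345)
a,p=grab("wrist");save(p,"w3.png");W={}
for n,z in Z.items():
        for d in bot.mark_of(n,a)[:1]:
            X=toplane(p,d["at"],z);W.setdefault(n,X);print(n,round(d["p"],2),np.round(d["at"],1),np.round(X[:2],4))
d=W["hook_left"]-W["hook_right"];yaw=np.arctan2(-d[0],d[1]);m=(W["hook_left"]+W["hook_right"])/2
print(yaw,np.hypot(*d[:2]),"gate origin from hooks in tool xy",R.from_euler('xyz',s["tool_rot"]).inv().apply(m-s["position"]))
```

```text
[0.4917862  0.28916645 0.22193887] [-3.14135354e+00 -1.70102105e-03  3.48842526e-01] 7.25
gate 0.59 [323.9 185.9] [0.5183 0.2971]
gate_grip 0.93 [320.1 275.9] [0.4908 0.2894]
hook_left 0.67 [160.5 202.9] [0.4856 0.3845]
hook_right 0.72 [480.9 199.9] [0.5495 0.2139]
0.35857493043705735 0.18215915063204102 gate origin from hooks in tool xy [ 0.02733633 -0.00055108  0.18748578]
```

View pics/w3.png

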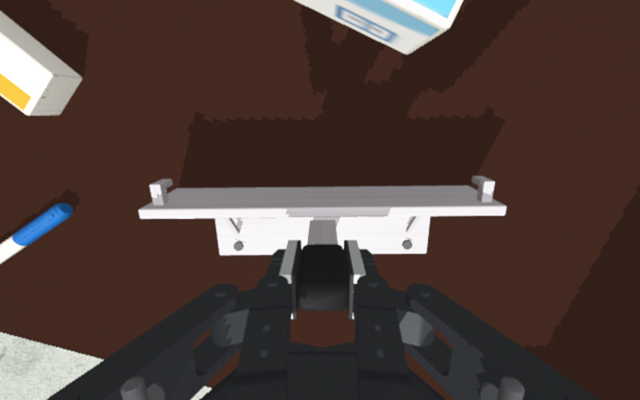

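The gate is gripped square and centred in the jaws, with hooks at (160,190) and (485,187). Next I'll lift it, pull back, rotate and carry it behind the vials.

arm_command:
  deltas:
    - [[0,0,-1],[0,0,0],1.8]
    - [[0,0,-1],[0,0,0],1.8]
    - [[0,0,-1],[0,0,0],1.8]
    - [[-2.1,-0.75,0],[0,0,0],1.8]
    - [[-2.1,-0.75,0],[0,0,0],1.8]
    - [[0,0,0],[0,0,0.086],1.8]
    - [[0,0,0],[0,0,0.086],1.8]
    - [[0,0,0],[0,0,0.086],1.8]
    - [[0,0,0],[0,0,0.086],1.8]
    - [[0,0,0],[0,0,0.086],1.8]

```text
clock: 8.5
position: [0.4471, 0.2885, 0.2515]
tool_rot: [-3.141, -0.0, -0.085]
force: [-0.8, -0.9, -5.1]
grip_width: 0.0228
finger_force: 78.8
```

arm_command:
  deltas:
    - [[0.24,1.4,0],[0,0,0],1.8]
    - [[0.24,2.5,0],[0,0,0],1.8]
    - [[0.24,2.5,0],[0,0,0],1.8]
    - [[0.24,2.5,0],[0,0,0],1.8]
    - [[0.24,2.5,0],[0,0,0],1.8]
    - [[0.24,2.5,0],[0,0,0],1.8]
    - [[0.24,2.5,0],[0,0,0],1.8]
    - [[0.24,2.5,0],[0,0,0],1.8]
    - [[0.24,2.5,0],[0,0,0],1.8]
    - [[0.24,2.5,0],[0,0,0],1.8]
    - [[0.24,2.5,0],[0,0,0],1.8]
    - [[0.24,2.5,0],[0,0,0],1.8]
    - [[0.24,2.5,0],[0,0,0],1.8]
    - [[0.24,2,0],[0,0,0],1.8]
    - [[0,0,0],[0,0,0],1.8]
    - [[0,0,0],[0,0,0],1.8]

```text
clock: 10.1
position: [0.4531, -0.0476, 0.2511]
tool_rot: [-3.142, -0.0, -0.081]
force: [0.7, 0.2, -3.1]
grip_width: 0.023
finger_force: 79.4
```

```bash
cat > look.py <<'E'
from h import *
import sys
def frm(s,zl):
  a,p=grab("wrist");save(p,sys.argv[1]);W={};T=R.from_euler('xyz',s["tool_rot"]).as_matrix()
  for n,z in dict(slot_left=.041,slot_right=.041,hook_left=.0345+zl,hook_right=.0345+zl,vial_1=0).items():
    for d in bot.mark_of(n,a)[:6 if n=="vial_1" else 1]:
        X=toplane(p,d["at"],z);W.setdefault(n,X);print(n,round(d["p"],2),np.round(d["at"],1),np.round(X[:2],4))
  r={}
  for k in("slot","hook"):
    if k+"_left" in W and k+"_right" in W:
      d=W[k+"_left"]-W[k+"_right"];yaw=np.arctan2(-d[0],d[1]);m=(W[k+"_left"]+W[k+"_right"])/2
      r[k]=(m,yaw);print(k,np.round(m[:2],4),"yaw",round(yaw,4),"sep",np.round(np.hypot(*d[:2]),4))
  if len(r)==2:
    y=r["slot"][1];d=r["hook"][0]-r["slot"][0];c,q=np.cos(y),np.sin(y)
    print("gate in frame mm",1e3*np.round([c*d[0]+q*d[1],-q*d[0]+c*d[1]],4),"dyaw",r["hook"][1]-y)
s=bot.observe();print(np.round(s["position"],4),np.round(s["tool_rot"],4),s["clock"],s["force"])
frm(s,s["position"][2]-.2215)
E
python3 look.py w4.png
```

```text
[ 0.4531 -0.0476  0.2511] [-3.1415e+00 -3.0000e-04 -8.1300e-02] 10.1 [ 0.71409042  0.21854382 -3.14721738]
slot_left 0.29 [484.8 198.9] [ 0.4663 -0.1545]
hook_left 0.74 [163.3 204.9] [0.4859 0.0405]
hook_right 0.59 [484.2 202.2] [ 0.4727 -0.1413]
vial_1 0.84 [388.1  92.9] [ 0.5373 -0.1017]
vial_1 0.77 [255.5   1.6] [ 0.6008 -0.0157]
vial_1 0.74 [381.7  10.1] [ 0.5892 -0.0981]
vial_1 0.69 [258.8 102.9] [ 0.5381 -0.0086]
vial_1 0.68 [329.1  81.3] [ 0.5484 -0.0602]
hook [ 0.4793 -0.0504] yaw -0.0726 sep 0.1823
```

View pics/w4.png

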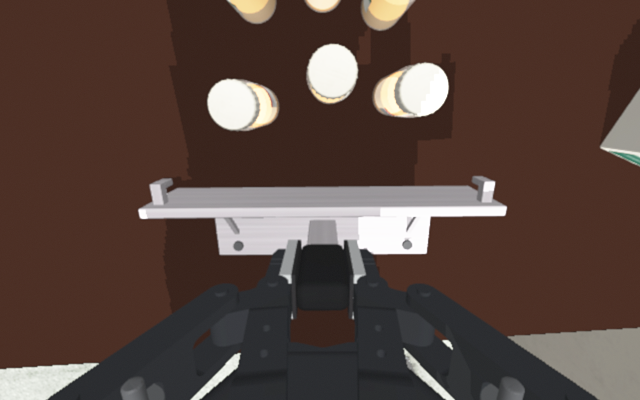

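The vials stand clear ahead of the gate, the nearest row at rows 45–130 of the picture. I'll lower to about 2 mm above the bench and push.

arm_command:
  deltas:
    - [[0,0,1],[0,0,0],1.8]
    - [[0,0,1],[0,0,0],1.8]
    - [[0,0,0.7],[0,0,0],1.8]
    - [[0.5,0,0],[0,0,0],1.8]
    - [[0.5,0,0],[0,0,0],1.8]
    - [[0.5,0,0],[0,0,0],1.8]
    - [[0.5,0,0],[0,0,0],1.8]
    - [[0.5,0,0],[0,0,0],1.8]
    - [[0.5,0,0],[0,0,0],1.8]
    - [[0.5,0,0],[0,0,0],1.8]
    - [[0.5,0,0],[0,0,0],1.8]
    - [[0.5,0,0],[0,0,0],1.8]
    - [[0.5,0,0],[0,0,0],1.8]
    - [[0.5,0,0],[0,0,0],1.8]
    - [[0.5,0,0],[0,0,0],1.8]
    - [[0.4,0,0],[0,0,0],1.8]
    - [[0.2,0,0],[0,0,0],1.8]
    - [[0,0,0],[0,0,0],1.8]

```text
clock: 12.2
position: [0.5193, -0.0523, 0.2237]
tool_rot: [-3.142, -0.0, -0.081]
force: [-0.2, -0.2, -3.8]
grip_width: 0.0232
finger_force: 79.6
```

```bash
python3 look.py w5.png
```

```text
[ 0.5193 -0.0523  0.2237] [-3.1415e+00 -2.0000e-04 -8.1300e-02] 12.2 [-0.2000036  -0.18651664 -3.76709142]
slot_left 0.91 [122.9  31.3] [0.6386 0.0308]
slot_right 0.95 [520.1  31.8] [ 0.6233 -0.153 ]
hook_left 0.62 [160.3 202. ] [0.554 0.037]
hook_right 0.91 [482.3 197.8] [ 0.5416 -0.1448]
vial_1 0.9 [330.  162.8] [ 0.5617 -0.061 ]
vial_1 0.89 [322.9  94.9] [ 0.6049 -0.0597]
vial_1 0.78 [253.6 166.6] [ 0.5633 -0.0095]
vial_1 0.59 [386.8 117.2] [ 0.5881 -0.0995]
slot [ 0.631  -0.0611] yaw -0.0831 sep 0.1845
hook [ 0.5478 -0.0539] yaw -0.0678 sep 0.1822
gate in frame mm [-83.5   0.3] dyaw 0.015308650957413697
```

View pics/w5.png

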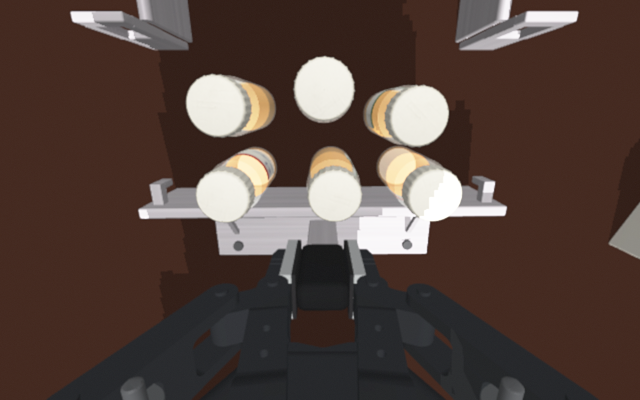

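All six vials stand with the gate just behind the rear row. The flange tips are at (72,13) and (577,13), so the gate is parallel and centred to within 1 mm. I'll trim the yaw slightly and push until the hook tips are about 12 mm short of the flanges.

arm_command:
  deltas:
    - [[0.3,0,0],[0,0,0.009],1.8]
    - [[0.5,0,0],[0,0,0],1.8]
    - [[0.5,0,0],[0,0,0],1.8]
    - [[0.5,0,0],[0,0,0],1.8]
    - [[0.5,0,0],[0,0,0],1.8]
    - [[0.5,0,0],[0,0,0],1.8]
    - [[0.5,0,0],[0,0,0],1.8]
    - [[0.5,0,0],[0,0,0],1.8]
    - [[0.5,0,0],[0,0,0],1.8]
    - [[0.5,0,0],[0,0,0],1.8]
    - [[0.5,0,0],[0,0,0],1.8]
    - [[0.4,0,0],[0,0,0],1.8]
    - [[0.2,0,0],[0,0,0],1.8]
    - [[0,0,0],[0,0,0],1.8]

```text
clock: 13.9
position: [0.5781, -0.0576, 0.2237]
tool_rot: [-3.141, -0.0, -0.09]
force: [-0.4, -0.3, -3.5]
grip_width: 0.0228
finger_force: 79.5
```

```bash
python3 look.py w6.png
```

```text
[ 0.5781 -0.0576  0.2237] [-3.1415e+00 -4.0000e-04 -9.0200e-02] 13.9 [-0.38018165 -0.31681307 -3.53368538]
slot_left 0.74 [147.8 159.4] [0.6385 0.0293]
slot_right 0.59 [495.5 156.7] [ 0.6234 -0.1531]
hook_left 0.85 [159.2 203.1] [0.613  0.0323]
hook_right 0.58 [481.4 201.7] [ 0.5973 -0.1499]
vial_1 0.77 [314.9 126. ] [ 0.6453 -0.0589]
vial_1 0.75 [255.6 124.2] [ 0.6499 -0.0209]
vial_1 0.75 [395.6 164.5] [ 0.6153 -0.1105]
vial_1 0.72 [371.6 140. ] [ 0.633  -0.0951]
vial_1 0.71 [253.3 165.1] [ 0.6236 -0.0151]
vial_1 0.62 [328.3 164.9] [ 0.6191 -0.0654]
slot [ 0.631  -0.0619] yaw -0.0827 sep 0.183
hook [ 0.6052 -0.0588] yaw -0.0858 sep 0.1828
gate in frame mm [-26.    0.9] dyaw -0.0030694694755580842
```

View pics/w6.png

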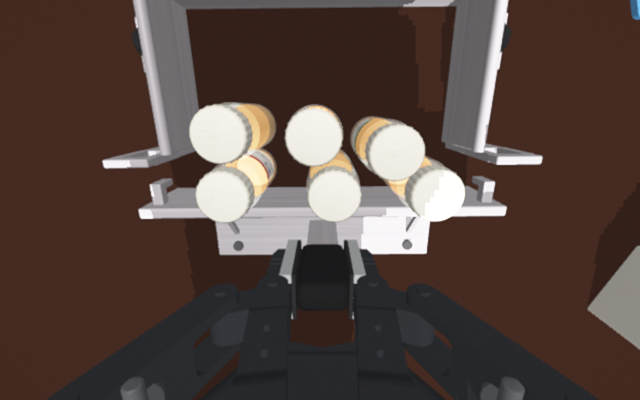

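All six vials are at the mouth and standing, between flanges at (105,163) and (540,158). I'll back off slightly, raise 8.5 mm, then bring the hooks through.

arm_command:
  deltas:
    - [[-0.4,0.05,0],[0,0,0],1.8]
    - [[0,0,-0.45],[0,0,-0.003],1.8]
    - [[0,0,-0.4],[0,0,0],1.8]
    - [[0,0,0],[0,0,0],1.8]
    - [[0.4,0,0],[0,0,0],1.8]
    - [[0.4,0,0],[0,0,0],1.8]
    - [[0.4,0,0],[0,0,0],1.8]
    - [[0.3,0,0],[0,0,0],1.8]
    - [[0.3,0,0],[0,0,0],1.8]
    - [[0.3,0,0],[0,0,0],1.8]
    - [[0.2,0,0],[0,0,0],1.8]
    - [[0.2,0,0],[0,0,0],1.8]
    - [[0,0,0],[0,0,0],1.8]

```text
clock: 15.5
position: [0.599, -0.0599, 0.2322]
tool_rot: [-3.141, -0.0, -0.087]
force: [-0.2, 0.5, -4.5]
grip_width: 0.0232
finger_force: 79.6
```

```bash
python3 look.py w7.png
```

```text
[ 0.599  -0.0599  0.2322] [-3.1415e+00 -3.0000e-04 -8.7200e-02] 15.5 [-0.20077592  0.48335754 -4.52793912]
slot_left 0.97 [160.1 194.1] [0.6378 0.0307]
slot_right 0.91 [481.1 189.5] [ 0.6244 -0.1537]
hook_left 0.8 [157.9 204.2] [0.633  0.0309]
hook_right 0.7 [483.2 201.8] [ 0.6183 -0.1532]
vial_1 0.88 [330.5 159.9] [ 0.6418 -0.0695]
vial_1 0.86 [258.4 163. ] [ 0.644  -0.0189]
vial_1 0.78 [363.9 145.5] [ 0.6497 -0.0932]
vial_1 0.74 [315.  126.3] [ 0.6654 -0.0608]
vial_1 0.72 [395.5 160.7] [ 0.6372 -0.1147]
vial_1 0.58 [257.3 129.1] [ 0.667  -0.0217]
slot [ 0.6311 -0.0615] yaw -0.0725 sep 0.1849
hook [ 0.6257 -0.0611] yaw -0.0796 sep 0.1847
gate in frame mm [-5.4 -0. ] dyaw -0.007100226529450013
```

View pics/w7.png

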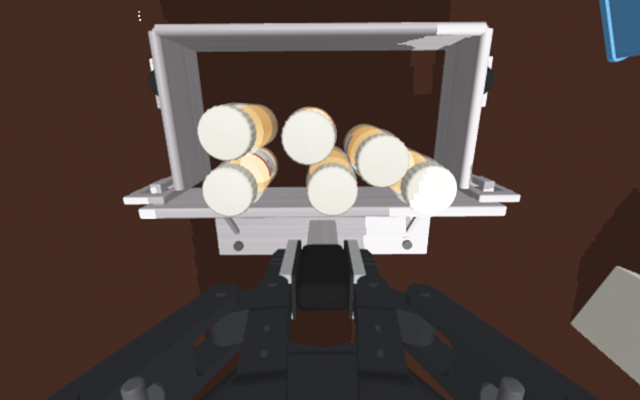

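The hooks are passing through the slots at (155,188) and (488,185), with about 5 mm left to go. I'll advance gently while watching the force.

arm_command:
  deltas:
    - [[0.15,0,0],[0,0,-0.004],1.8]
    - [[0.15,0,0],[0,0,0],1.8]
    - [[0.1,0,0],[0,0,0],1.8]
    - [[0,0,0],[0,0,0],1.8]
    - [[0,0,0],[0,0,0],1.8]

```text
clock: 16.3
position: [0.6027, -0.0603, 0.2322]
tool_rot: [-3.142, -0.0, -0.083]
force: [-0.8, 0.3, -3.3]
grip_width: 0.023
finger_force: 79.7
```

arm_command:
  deltas:
    - [[0.1,0,0],[0,0,0],1.8]
    - [[0,0,0],[0,0,0],1.8]
    - [[0,0,0],[0,0,0],1.8]

```text
clock: 16.6
position: [0.6035, -0.0602, 0.2321]
tool_rot: [-3.141, 0.001, -0.084]
force: [-5.3, 1.8, -1.7]
grip_width: 0.0229
finger_force: 79.9
```

The gate is touching the flanges, so x is about 0. I'll back off 1.5 mm and lower.

arm_command:
  deltas:
    - [[-0.15,0,0],[0,0,0],1.8]
    - [[0,0,0.3],[0,0,0],1.8]
    - [[0,0,0.3],[0,0,0],1.8]
    - [[0,0,0.2],[0,0,0],1.8]
    - [[0,0,0.15],[0,0,0],1.8]
    - [[0,0,0.05],[0,0,0],1.8]
    - [[0,0,0],[0,0,0],1.8]
    - [[0,0,0],[0,0,0],1.8]

```text
clock: 17.4
position: [0.6023, -0.0602, 0.2222]
tool_rot: [-3.142, -0.0, -0.083]
force: [-0.2, 0.6, -4.1]
grip_width: 0.0231
finger_force: 79.5
```

```bash
python3 look.py w8.png
```

```text
[ 0.6023 -0.0602  0.2222] [-3.1415e+00 -2.0000e-04 -8.3200e-02] 17.4 [-0.23983381  0.63643353 -4.14395707]
slot_left 0.9 [153.6 202.5] [0.6387 0.0293]
slot_right 0.67 [490.7 204.4] [ 0.6223 -0.1544]
hook_left 0.76 [158.6 204.2] [0.6359 0.0304]
hook_right 0.87 [485.5 198.1] [ 0.6241 -0.1545]
vial_1 0.89 [328.5 163.4] [ 0.6446 -0.0679]
vial_1 0.81 [312.7 126.6] [ 0.6692 -0.0597]
vial_1 0.62 [365.4 145. ] [ 0.6547 -0.0929]
vial_1 0.59 [253.6 125.2] [ 0.6732 -0.022 ]
vial_1 0.57 [257.9 161.4] [ 0.6498 -0.0212]
slot [ 0.6305 -0.0626] yaw -0.0893 sep 0.1844
hook [ 0.63   -0.0621] yaw -0.0637 sep 0.1853
gate in frame mm [-0.6  0.5] dyaw 0.025550926852009895
```

View pics/w8.png

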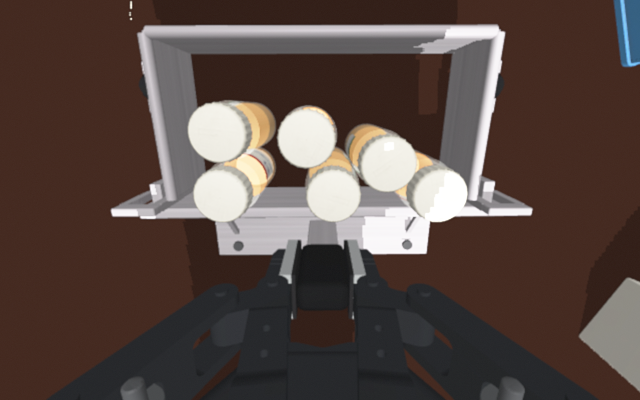

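The gate is down with its hooks behind the flanges and all six vials are inside. It still hangs slightly, as the force is −4 N, so I'll lower it until it touches the bench.

arm_command:
  deltas:
    - [[0,0,0.06],[0,0,0],1.8]
    - [[0,0,0.06],[0,0,0],1.8]
    - [[0,0,0],[0,0,0],1.8]
    - [[0,0,0],[0,0,0],1.8]

```text
clock: 18.1
position: [0.6022, -0.0602, 0.2219]
tool_rot: [3.141, -0.0, -0.083]
force: [-6.9, 0.4, 15.7]
grip_width: 0.0233
finger_force: 82.0
```

arm_command:
  deltas:
    - [[0,0,-0.06],[0,0,0],1.8]
    - [[0,0,0],[0,0,0],2.6]
    - [[0,0,0],[0,0,0],3.2]
    - [[0,0,0],[0,0,0],4]
    - [[0,0,0],[0,0,0],4.5]
    - [[0,0,0],[0,0,0],4.5]
    - [[0,0,-1],[0,0,0],4.5]
    - [[0,0,-1.5],[0,0,0],4.5]
    - [[0,0,-2],[0,0,0],4.5]
    - [[0,0,-2],[0,0,0],4.5]
    - [[0,0,-2],[0,0,0],4.5]
    - [[0,0,-2],[0,0,0],4.5]
    - [[-1.5,0,-2],[0,0,0],4.5]
    - [[-2,0,-2],[0,0,0],4.5]
    - [[-2,0,-2],[0,0,0],4.5]
    - [[0,0,0],[0,0,0],4.5]
    - [[0,0,0],[0,0,0],4.5]

```text
clock: 19.8
position: [0.5474, -0.0557, 0.3881]
tool_rot: [3.141, -0.002, -0.083]
force: [0.2, -0.0, 0.9]
grip_width: 0.0449
finger_force: 0.0
```

Run:
```python
from h import *
a,p=grab("wrist");b,q=grab("side")
f=lambda p,z,r,c:cv2.resize(p["frame"][r,c],(400,300))
cv2.imwrite("pics/end.png",cv2.cvtColor(np.hstack([f(p,0,slice(0,300),slice(120,520)),f(q,0,slice(140,260),slice(250,410))]),cv2.COLOR_RGB2BGR))
W={}
for n,z in dict(slot_left=.041,slot_right=.041,hook_left=.0345,hook_right=.0345,gate=0,frame=0).items():
    for d in bot.mark_of(n,a)[:1]: print(n,round(d["p"],2),np.round(toplane(p,d["at"],z)[:2],4))
```

```text
slot_left 0.89 [0.6407 0.0299]
slot_right 0.6 [ 0.6209 -0.1548]
hook_left 0.73 [ 0.6656 -0.0584]
hook_right 0.91 [ 0.6235 -0.1516]
gate 0.6 [ 0.6307 -0.0627]
```

View pics/end.png

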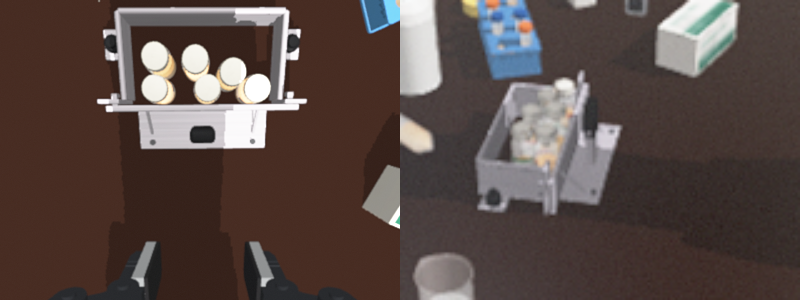

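The gate stands hooked in the mouth and all six vials stand inside. The carton, rack and beaker are undisturbed and the gripper is clear.

```bash
python3 -c "
from workcell import bot
print(bot.job_done())"
```

```text
the job is handed in; nothing more can be done
None
```

The job is handed in at about 20 s on the robot clock: the last pictures show all six vials standing inside the frame, the gate hooked and on the bench, the gripper clear, and the carton, rack and beaker untouched.

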